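Reset a feed-line handwheel valve to two turns open

ROBOT

A 6-joint arm with a two-finger parallel gripper is mounted at the origin on the work surface. World frame = base frame: x ahead of the robot, y to its left, z up, the work surface at z = 0. Lengths are in m, angles in rad, forces in N, time in s.
With the tool pointing down it reaches from about 0.35 to 1 m from the base axis. Payload 7.1 kg.
Tool frame: the origin (TCP) lies between the finger pads; the fingertips stand 22 mm ahead of it and the grasp point (between the pads) lies 3 mm ahead of it; z points along the fingers, y is the line along which they close (so a half turn about z gives the same grasp; the last joint's range is limited). The gripper opens to 85 mm and grips with 20 to 120 N. Pads are 22 mm wide; open, the fingers measure 114 mm over their backs; the gripper's body (76 mm by 85 mm) begins 54 mm behind the grasp point. The pads swing forward as they close: fully open they stand 13 mm farther back than shut.
Start: joints at [1.251, 0.423, 1.63, -0, 1.089, -0.019], TCP at [0.185, 0.597, 0.253] pointing down, gripper open.
Joint ranges: [-3, 3], [-0.9, 2.11], [0.09, 2.58], [-1.31, 4.45], [0.11, 2.69], [-2.54, 2.54]. Speed limits (rad/s): [2.39, 2.39, 3.01, 3.14, 3.14, 3.14].

INTERFACE

Orientations are given as a rotation vector (axis times angle).
In Python, from rig import manip gives the robot as it stands. The module is installed in compiled form; this text tells all that it offers. Calls block until the motion is done:
- manip.move_to(position, orientation): joint-space move of the TCP to a pose.
- manip.servo_line(position, orientation=None, rate=0.15): straight line of the TCP; orientation=None keeps the orientation; rate is the mean speed in m/s.
- manip.set_joints(angles): joint-space move.
- manip.command_gripper(opening, f_grip=None): finger opening in m; f_grip is the grip in N (None keeps the last); returns when the fingers have stopped.
- manip.hold(seconds).
- manip.solve_ik(position, orientation): joint angles nearest the present ones, or None.
- manip.camera(name): name is "scene" or "top" or "wrist"; returns a dict with "image" (420x560x3 uint8, red, green, blue), "fx", "fy", "cx", "cy" (pixels), "cam_to_world" (4x4, takes a point from camera to world coordinates); the wrist camera has in their place "mount" (4x4, takes a point from camera to tool coordinates, whose origin is the TCP and whose axes are the flange's). Camera axes: x right, y down, z forward; pixel columns grow to the right and rows downward; lengths in m; the calibration is good to about 2 mm. A picture is of the moment at which its call begins: read the wrist's pose just before it. There is no depth.
A pose or a line that the arm cannot do raises manip.IKError and nothing moves.
- manip.sign_off(): hands the job in; it is judged then, once.
Readings, each from a call of its own:
- manip.get_time(): time.
- manip.get_joint_positions(): joint angles.
- manip.get_joint_vel(): joint speeds.
- manip.get_tau(): joint torques, N m.
- manip.get_position(): TCP position.
- manip.get_ee_rot(): TCP orientation.
- manip.get_contact_force(): force on the tool from outside, world axes, zero at the start.
- manip.get_torque(): the same for the moment, N m.
- manip.get_width(): finger opening in m.
- manip.get_grip_force(): force on a finger pad.
Only numpy, scipy, OpenCV 4.12 (cv2) and the standard library are available. Lean on these libraries where they do the work, as an engineer would, in place of code of your own. Each camera call takes 0.05 s, during which the arm holds its last target. There are 200 camera calls.

TASK

Reset the feed valve on the lab bench: grip the upright crank handle of its round handwheel and wind it clockwise (seen from above) until it is fully closed against its stop, then back it off exactly two full turns counter-clockwise. Finish while still gripping the crank handle, keeping the wheel still there: do not let go. Leave the lever valve, bottle, jar and spanner as they are.

Things in the scene. Friction and masses are not known exactly. Their poses are not given: they have to be found in the camera images.
- valve: The steel handwheel valve, bolted to the bench, somewhere left or right ahead of the robot (place and yaw vary). Origin on the valve's vertical axis at the bench surface; z up. A 26 mm pipe run with 40 mm end ferrules lies along its x axis, 164 mm long, 40 mm above the bench; 100 x 80 mm foot plate; round bonnet 68 mm across, up to 88 mm high; the handwheel is above it.
- valve_axis (a point): Fixed point on the valve's vertical axis of rotation, 136 mm above the bench: the same height as crank_grip, the centre of the horizontal circle (radius 55 mm) that crank_grip travels. Axes as valve.
- handwheel (a joint): Turn of the handwheel in rad: 0 = fully closed (hard stop), grows as it opens, counter-clockwise seen from above; one turn is 6.283, two turns 12.566; opens to 28. Starts 2 to 8 open. At value q the crank lies at angle q counter-clockwise from the valve's +x direction. Turning takes about 0.12 N m (2 to 3 N at the crank); it stays where it is left.
- wheel_centre (a point): Centre of the black handwheel, on the valve's axis 100 mm above the bench; turns with the wheel, its x axis pointing to the crank. The wheel is 122 mm across its 12 mm thick rim (rim top 106 mm above the bench), with three spokes and a low hub (no higher than 107 mm).
- crank: The upright beige plastic crank handle on the wheel's rim, 55 mm from the axis: a round vertical grip 20 mm in diameter and 48 mm tall, from 109 to 157 mm above the bench. It spins freely about its own vertical axis, so a gripper can hold it from above and go round the circle without turning. Origin at the centre of its underside (109 mm high).
- crank_grip (a point): Point on the crank handle's own axis, 27 mm above its underside (136 mm above the bench, 21 mm below its top): the place to grip.
- lever_valve: A lower valve on its own pipe run (same pipe length, 100 x 80 mm foot), fixed to the bench on the other side, up to 75 mm high with a flat 75 mm lever on top; not to be touched. Origin on its vertical axis at the bench surface.
- lever_arm (a joint): Angle in rad of the lever valve's flat lever (0 to 1.57); leave it alone.
- bottle_tall: Loose glass bottle with screw cap, 68 mm in diameter, 140 mm tall, beyond and between the valves. Origin at the centre of its underside. Leave it alone.
- jar_short: Loose glass jar with lid, 64 mm in diameter, 85 mm tall, at the robot's left. Origin at the centre of its underside. Leave it alone.
- spanner: Loose steel spanner, 160 mm long, lying flat at the robot's right. Leave it alone.
There are look-alikes about, which are no part of the job. What is shaped like the valve but purple is not meant.

How it is judged:
On the way:
1. the valve is wound shut against its stop (value of joint handwheel below 0.06 rad), for 0.2 s.
At the end, for the whole second after the job is handed in: The handwheel stands two turns (12.57 rad) open from its stop, within 0.25 rad (about 14 degrees), and still (under 0.1 rad/s), with the fingers gripping the crank handle (over 3 N, the handle between the pads: grasp point within 15 mm of the handle's axis point sideways and 30 mm in all) (value of joint handwheel between 12.316 and 12.816 rad and velocity of joint handwheel between -0.1 and 0.1 rad/s and contact force between the fingers and crank above 3 N and horizontal distance between the grasp point and crank_grip below 0.015 m and distance between the grasp point and crank_grip below 0.03 m); the arm keeps its last pose, push and grip.
It fails at once if the bottle is shoved or tipped (distance of bottle_tall from where it was at the start of the episode above 0.03 m or angle between bottle_tall's own z axis and vertical above 0.5 rad).
It fails at once if the jar is shoved or tipped (distance of jar_short from where it was at the start of the episode above 0.03 m or angle between jar_short's own z axis and vertical above 0.5 rad).
It fails at once if the spanner is moved (distance of spanner from where it was at the start of the episode above 0.03 m).
It fails at once if the lever valve is pushed (contact force between anything else and lever_valve above 5 N).
It also fails if it takes over 64 s, if anything falls off the work surface, if the arm or the gripper's body presses on something with over 40 N, if the wrist force passes 120 N, or if a joint passes its speed limit or range.

## Working session

There is one attempt and no reset: what is moved stays moved. The work goes in short steps, each a Python script; the robot and the scene stay as the last script left them, time stands still between calls to the robot, and variables do not carry over. Pictures are saved under pics/ and viewed, at most 10 in all, crops included, and the job is handed in when it is done.

```bash
mkdir -p pics; python3 - <<'E'
from rig import manip
import cv2,numpy as np,pickle
d={}
for n in("scene","top"):
    c=manip.camera(n); d[n]=c; cv2.imwrite(f"pics/{n}0.png",c["image"][:,:,::-1]); print(n,c["fx"],c["cx"],c["cy"],np.round(c["cam_to_world"],3).tolist())
pickle.dump(d,open("cams.pkl","wb"))
print(manip.get_time(),manip.get_ee_rot())
E
```

```text
scene 398.0864553172698 281.01976118197786 203.20641276984333 [[0.773, 0.477, -0.419, 0.998], [0.635, -0.56, 0.533, -0.566], [0.02, -0.677, -0.735, 0.869], [0.0, 0.0, 0.0, 1.0]]
top 435.38671776813527 275.46648867630773 209.79253889872288 [[0.0, -0.988, 0.154, 0.412], [-1.0, 0.001, 0.007, -0.022], [-0.007, -0.154, -0.988, 1.272], [0.0, 0.0, 0.0, 1.0]]
0.1 [-4.70751183e-01 -3.10590673e+00  2.18546161e-03]
```

View pics/scene0.png

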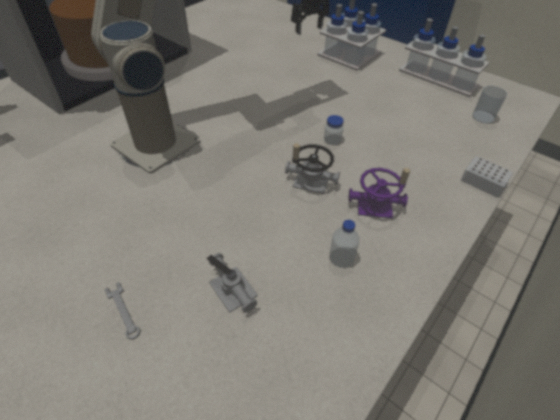

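View pics/top0.png

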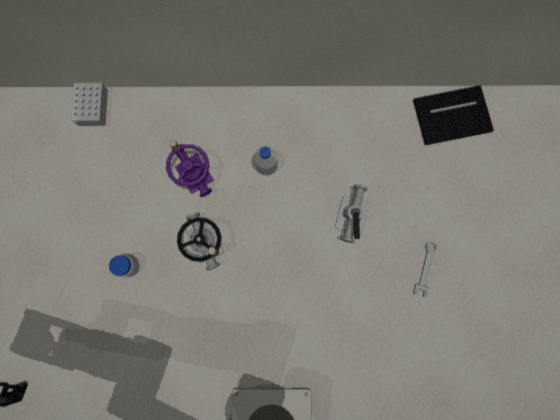

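Candidates for the handwheel are the black wheel (top 199,240; scene 314,160; beige crank at top 212,252 and scene 296,152) and the purple look-alike (top 187,165; scene 382,184; crank at top 173,143). The lever valve (top 352,213) is a different shape. By the description I choose the black one. Next I measure it and check it in a crop.

```bash
cat > h.py <<'E'
import numpy as np,cv2,pickle
def ray(c,uv,T=None):
    T=c["cam_to_world"] if T is None else T
    d=T[:3,:3]@[(uv[0]-c["cx"])/c["fx"],(uv[1]-c["cy"])/c["fy"],1]
    return T[:3,3],d/np.linalg.norm(d)
def tri(rs):
    A=sum(np.eye(3)-np.outer(d,d) for o,d in rs); b=sum((np.eye(3)-np.outer(d,d))@o for o,d in rs)
    return np.linalg.solve(A,b)
def plane(r,z): o,d=r; return o+d*(z-o[2])/d[2]
def beige(im):
    i=im.astype(int); return ((i[...,0]-i[...,2]>30)&(i[...,0]>90)&(i[...,0]-i[...,1]<50)).astype(np.uint8)
E
python3 - <<'E'
from h import *
d=pickle.load(open("cams.pkl","rb"))
W={};K={}
for n,(u0,v0,u1,v1) in dict(scene=(280,135,345,195),top=(165,205,235,280)).items():
    c=d[n]; im=c["image"]; s=im[v0:v1,u0:u1].astype(int)
    m=(s.max(2)<60).astype(np.uint8)
    cs=max(cv2.findContours(m,cv2.RETR_EXTERNAL,cv2.CHAIN_APPROX_NONE)[0],key=cv2.contourArea)
    e=cv2.fitEllipse(cv2.convexHull(cs)); W[n]=(e[0][0]+u0,e[0][1]+v0)
    b=beige(im)[v0:v1,u0:u1]; N,_,st,ce=cv2.connectedComponentsWithStats(b); k=1+np.argmax(st[1:,4]); K[n]=ce[k]+[u0,v0]
    print(n,W[n],e[1],K[n],st[1:])
    cv2.imwrite(f"pics/crop_{n}.png",cv2.resize(im[v0:v1,u0:u1,::-1],None,fx=5,fy=5,interpolation=cv2.INTER_CUBIC))
w=tri([ray(d[n],W[n]) for n in W]); k=tri([ray(d[n],K[n]) for n in K])
print("wheel",w,"crank",k,np.hypot(*(k-w)[:2]),plane(ray(d['top'],W['top']),.1),plane(ray(d['top'],K['top']),.157),plane(ray(d['scene'],K['scene']),.136))
for p in((193,216),(212,264)): print(plane(ray(d['top'],p),.04))
for p in((121,266),(265,155)): print(plane(ray(d['top'],p),.1))
a=cv2.imread("pics/crop_scene.png");b=cv2.imread("pics/crop_top.png");h=300
cv2.imwrite("pics/crop.png",np.hstack([a[:300],b[:300]]) )
E
```

```text
scene (312.6493492126465, 163.9622745513916) (13.22961711883545, 30.815677642822266) [295.8 144.6] [[15  9  3  2  5]]Traceback (most recent call last):
  File "<stdin>", line 9, in <module>
    return _wrapfunc(a, 'argmax', axis=axis, out=out, **kwds)
    return bound(*args, **kwds)
ValueError: attempt to get argmax of an empty sequence
```

```bash
sed -i 's/return ((i.*/s=i.max(2)-i.min(2); return ((i[...,0]-i[...,2]>0.22*i[...,0])\&(i[...,0]>60)\&(i[...,0]>=i[...,1])\&(i[...,1]>i[...,2])).astype(np.uint8)/' h.py
cat > m.py <<'E'
from h import *
d=pickle.load(open("cams.pkl","rb"))
W={};K={};C=[]
for n,(u0,v0,u1,v1) in dict(scene=(280,135,345,195),top=(165,210,235,270)).items():
    c=d[n]; im=c["image"]; s=im[v0:v1,u0:u1].astype(int)
    m=(s.max(2)<75).astype(np.uint8)
    cs=max(cv2.findContours(m,cv2.RETR_EXTERNAL,cv2.CHAIN_APPROX_NONE)[0],key=cv2.contourArea)
    e=cv2.fitEllipse(cv2.convexHull(cs)); W[n]=(e[0][0]+u0,e[0][1]+v0)
    b=beige(im)[v0:v1,u0:u1]; N,_,st,ce=cv2.connectedComponentsWithStats(b); print(n,W[n],e[1],st[1:].tolist())
    C.append(cv2.resize(im[v0:v1,u0:u1,::-1],None,fx=5,fy=5,interpolation=cv2.INTER_CUBIC))
    if N>1: k=1+np.argmax(st[1:,4]); K[n]=ce[k]+[u0,v0]
cv2.imwrite("pics/crop.png",np.hstack(C))
w=tri([ray(d[n],W[n]) for n in W]); k=tri([ray(d[n],K[n]) for n in K])
print("wheel",w,"crank",k,np.hypot(*(k-w)[:2]),plane(ray(d['top'],W['top']),.1),plane(ray(d['top'],K['top']),.157),plane(ray(d['scene'],K['scene']),.136))
for p in((193,216),(212,264)): print(plane(ray(d['top'],p),.04))
for p in((121,266),(265,155)): print(plane(ray(d['top'],p),.1))
E
python3 m.py
```

```text
scene (313.30676651000977, 163.59554481506348) (38.93922424316406, 40.32593536376953) [[15, 9, 4, 4, 8]]
top (198.9433250427246, 238.6468048095703) (43.73316955566406, 46.37196731567383) [[44, 37, 2, 1, 2], [48, 39, 4, 6, 11], [45, 44, 2, 1, 2]]
wheel [0.51760078 0.19635542 0.07541257] crank [0.48085259 0.14453624 0.15621178] 0.06352681805031099 [0.51598274 0.19238086 0.1       ] [0.47671463 0.14063632 0.157     ] [0.46978292 0.1692805  0.136     ]
[0.58622877 0.22216194 0.04      ]
[0.44991236 0.16465497 0.04      ]
[0.4427245  0.39921546 0.1       ]
[0.74876557 0.01498184 0.1       ]
```

View pics/crop.png

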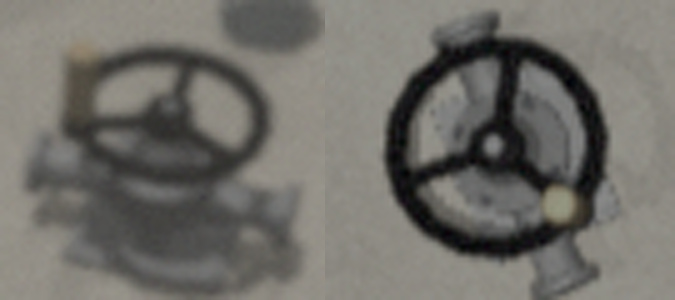

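The crop confirms a black wheel with a beige crank, its top at scene (296.6,144.6) and top (212.2,251). The wheel centre is at scene (313.6,157.4) and top (199.4,239.4). I'll move above it and take two wrist views.

```bash
python3 - <<'E'
from h import *
from rig import manip
from scipy.spatial.transform import Rotation as R
d=pickle.load(open("cams.pkl","rb")); s,t=d["scene"],d["top"]
w=tri([ray(s,(313.6,157.4)),ray(t,(199.4,239.4))]); k=tri([ray(s,(296.6,144.6)),ray(t,(212.2,251))])
print("wheel",w,"crank top",k)
R0=R.from_rotvec(manip.get_ee_rot()); o=(R.from_euler('z',np.arctan2(w[1],w[0])-1.251)*R0).as_rotvec()
print(manip.get_time())
V=[]
for i,off in enumerate([(-.05,0),(-.05,-.08)]):
    (manip.move_to if i==0 else manip.servo_line)([w[0]+off[0],w[1]+off[1],.33],o)
    p=manip.get_position(); r=manip.get_ee_rot(); c=manip.camera("wrist")
    T=np.eye(4);T[:3,:3]=R.from_rotvec(r).as_matrix();T[:3,3]=p
    c["cam_to_world"]=T@c["mount"]; V.append(c)
    cv2.imwrite(f"pics/w{i}.png",c["image"][:,:,::-1])
pickle.dump((V,o),open("wr.pkl","wb")); print(manip.get_time(),V[0]["mount"].round(3).tolist(),manip.get_joint_positions())
E
python3 -c "
import cv2,numpy as np
cv2.imwrite('pics/w01.png',cv2.resize(np.hstack([cv2.imread(f'pics/w{i}.png') for i in (0,1)]),(800,300)))"
```

```text
wheel [0.51549758 0.19244382 0.10054147] crank top [0.48138346 0.14915112 0.15683842]
0.1
2.6917 [[0.0, -0.949, -0.316, 0.081], [1.0, -0.0, 0.001, -0.0], [-0.001, -0.316, 0.949, -0.12], [0.0, 0.0, 0.0, 1.0]] [ 2.13347541e-01  1.14772744e-01  1.86222295e+00  7.41573561e-05
  1.16588888e+00 -1.63277281e-01]
```

View pics/w01.png

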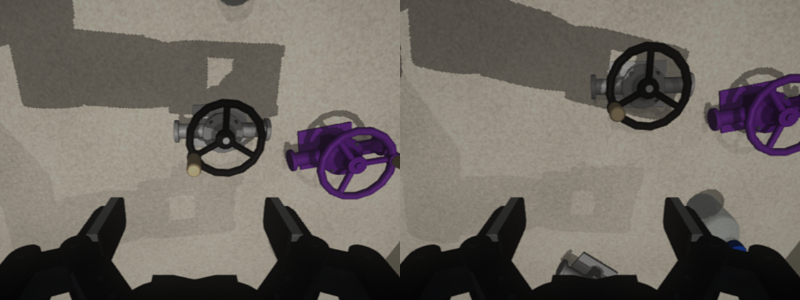

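The two wrist views show the hub at (316,195) and (347,123) full-scale, and the crank top at (270,238) and (305,160). I triangulate these as a check.

```bash
python3 - <<'E'
from h import *
V,o=pickle.load(open("wr.pkl","rb"))
H=[(316,195),(347,123)];Kp=[(270,238),(305,160)];W=[];K=[]
for c,h,k in zip(V,H,Kp):
    u0,v0=h[0]-75,h[1]-75; s=c["image"][v0:v0+150,u0:u0+150].astype(int)
    m=(s.max(2)<45).astype(np.uint8)
    cs=max(cv2.findContours(m,cv2.RETR_EXTERNAL,cv2.CHAIN_APPROX_NONE)[0],key=cv2.contourArea)
    e=cv2.fitEllipse(cs); W.append((e[0][0]+u0,e[0][1]+v0))
    x,y=k[0]-20,k[1]-20; s=c["image"][y:y+40,x:x+40]; b=beige(s)&(s.max(2)>120)
    N,_,st,ce=cv2.connectedComponentsWithStats(b.astype(np.uint8)); j=1+np.argmax(st[1:,4]); K.append(ce[j]+[x,y]); print(e[1],W[-1],K[-1],st[j])
print("hub",tri([ray(c,h) for c,h in zip(V,H)]),"rim",tri([ray(c,h) for c,h in zip(V,W)]),"crank",tri([ray(c,h) for c,h in zip(V,K)]))
print([plane(ray(c,h),.103)[:2].round(4) for c,h in zip(V,W)],[plane(ray(c,h),.157)[:2].round(4) for c,h in zip(V,K)])
print([plane(ray(c,h),.107)[:2].round(4) for c,h in zip(V,H)])
E
```

```text
(101.69763946533203, 109.75933074951172) (316.7232894897461, 189.19384765625) [270.72916667 239.1625    ] [ 12  13  18  17 240]Traceback (most recent call last):
  File "<stdin>", line 10, in <module>
    return _wrapfunc(a, 'argmax', axis=axis, out=out, **kwds)
    return bound(*args, **kwds)
ValueError: attempt to get argmax of an empty sequence
```

```bash
python3 - <<'E'
from h import *
V,o=pickle.load(open("wr.pkl","rb"))
H=[(316.7,194.6),(347.5,123.5)];W=[]
for c,h in zip(V,H):
    u0,v0=int(h[0])-75,int(h[1])-75; s=c["image"][v0:v0+150,u0:u0+150].astype(int)
    m=(s.max(2)<45).astype(np.uint8)
    cs=max(cv2.findContours(m,cv2.RETR_EXTERNAL,cv2.CHAIN_APPROX_NONE)[0],key=cv2.contourArea)
    e=cv2.fitEllipse(cv2.convexHull(cs)); W.append((e[0][0]+u0,e[0][1]+v0)); print(e[1],W[-1])
    y,x=(239,270) if c is V[0] else (161,305); b=beige(c["image"][y-20:y+20,x-20:x+20]); vv,uu=np.nonzero(b); print(len(vv),uu.mean()+x-20,vv.mean()+y-20)
print("hub",tri([ray(c,h) for c,h in zip(V,H)]),"rim",tri([ray(c,h) for c,h in zip(V,W)]))
print([plane(ray(c,h),.107)[:2].round(4) for c,h in zip(V,H)],[plane(ray(c,h),.103)[:2].round(4) for c,h in zip(V,W)])
print("crank",plane(ray(V[0],(270.7,239.2)),.157),plane(ray(V[1],(305.2,161)),.157))
E
```

```text
(105.92884826660156, 116.79462432861328) (316.47007751464844, 191.79298400878906)
329 270.6808510638298 237.17021276595744
(117.00601959228516, 128.19070434570312) (346.86383056640625, 120.31121826171875)
364 303.967032967033 159.24175824175825
hub [0.51620775 0.19472143 0.09514926] rim [0.51464535 0.19736095 0.09433214]
[array([0.514 , 0.1972]), array([0.5131, 0.1945])] [array([0.5134, 0.1991]), array([0.5121, 0.1971])]
crank [0.47997172 0.15177202 0.157     ] [0.48118751 0.15128696 0.157     ]
```

Axis ≈ (0.5148, 0.1945) and crank ≈ (0.4808, 0.1505), so the measured radius is 55.6 mm and the heights agree with the text. Next I approach and grip.

```bash
python3 - <<'E'
from h import *
from rig import manip
V,o=pickle.load(open("wr.pkl","rb"))
k=[.4808,.1505]
for q in np.arange(0,6.3,.5):
    if manip.solve_ik([.5148+.055*np.cos(q),.1945+.055*np.sin(q),.139],o) is None: print("no ik",q)
manip.servo_line([*k,.22],o,rate=.15)
f0=manip.get_contact_force()
manip.servo_line([*k,.139],o,rate=.1)
print(manip.get_contact_force()-f0)
manip.command_gripper(.015,40); manip.hold(.2)
print(manip.get_time(),manip.get_width(),manip.get_grip_force(),manip.get_position(),manip.get_contact_force()-f0,f0)
c=manip.camera("wrist"); cv2.imwrite("pics/g.png",c["image"][:,:,::-1])
E
```

```text
[-0.62592115 -0.7243604  -0.02705098]
5.4 0.019131214394739932 39.001477144192904 [0.48094675 0.15054006 0.13923014] [-2.30623993  0.13963978  5.35097671] [ 0.44565951 -0.11104288  0.28105328]
```

View pics/g.png

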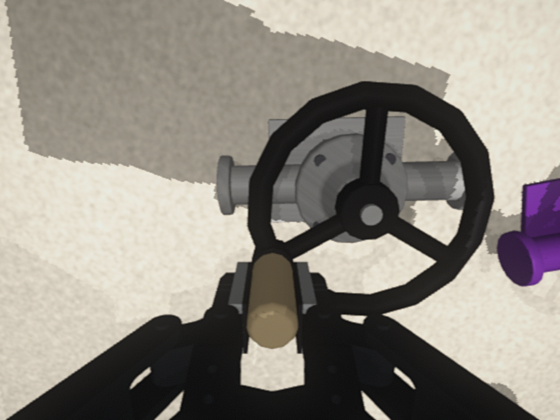

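The handle sits squarely between the pads, with width 19 mm and grip force 39 N; the crank is at about pixel (272,300). I wind a first arc clockwise and log force to check the circle.

```bash
cat > wind.py <<'E'
from h import *
from rig import manip
_,o=pickle.load(open("wr.pkl","rb"))
F0=np.array([.446,-.111,.281])
def go(c,phi,r=.055,rate=.1):
    manip.servo_line([c[0]+r*np.cos(phi),c[1]+r*np.sin(phi),.139],o,rate=rate)
    f=manip.get_contact_force()-F0; p=manip.get_position()
    u=np.array([np.cos(phi),np.sin(phi)]); t=np.array([-u[1],u[0]])
    return f[:2]@u,f[:2]@t,f[2],p
E
python3 - <<'E'
from wind import *
c=np.array([.5148,.1945]); phi=np.arctan2(.1505-c[1],.4808-c[0])
for i in range(16):
    phi-=np.radians(7.5); fr,ft,fz,p=go(c,phi)
    print(round(np.degrees(phi),1),np.round([fr,ft,fz],1),np.round(np.hypot(*(p[:2]-c)),4),round(np.degrees(np.arctan2(p[1]-c[1],p[0]-c[0])),1))
    if abs(ft)>15: break
print(manip.get_time(),manip.get_width())
E
```

```text
-135.2 [ 3.8 -2.1  6.5] 0.0553 -135.6
-142.7 [ 2.4 -3.4  6.7] 0.0552 -143.1
-150.2 [ 2.  -2.5  5.5] 0.0551 -150.7
-157.7 [ 2.3 -2.9  4.6] 0.0549 -158.2
-165.2 [ 1.5 -2.5  4.9] 0.0548 -165.6
-172.7 [ 0.6 -3.   5.2] 0.0547 -173.1
-180.2 [ 0.4 -2.4  5.3] 0.0546 179.5
-187.7 [-0.  -1.5  4.3] 0.0545 172.0
-195.2 [-1.6 -2.5  4.6] 0.0544 164.5
-202.7 [-2.4 -2.5  3.9] 0.0544 157.0
-210.2 [-4.5 -0.9  3.8] 0.0543 149.4
-217.7 [-5.9 -1.9  4.8] 0.0543 142.0
-225.2 [-6.  -1.3  4.2] 0.0542 134.6
-232.7 [-6.3 -2.5  4.9] 0.0542 127.2
-240.2 [-5.3 -2.3  5.3] 0.0541 119.8
-247.7 [-4.4 -1.1  6.9] 0.0541 112.4
9.45 0.018911918878431487
```

```bash
python3 - <<'E'
from wind import *
c=np.array([.5148,.1945]); D=-247.7
while D>-535:
    near=min(abs(D+337),abs(D+517))<22
    D-=4 if near else 10; fr,ft,fz,p=go(c,np.radians(D))
    if near or abs(fr)>8: print(round(D,1),np.round([fr,ft,fz],1),np.round(np.hypot(*(p[:2]-c)),4),round(np.degrees(np.arctan2(p[1]-c[1],p[0]-c[0])),1))
    if abs(ft)>12: break
print(D,manip.get_time(),manip.get_width(),manip.get_grip_force())
E
```

```text
-321.7 [ 2.1 -0.8  6. ] 0.0547 38.2
-325.7 [2.  0.3 6. ] 0.0548 34.3
-329.7 [ 2.2 -0.5  5.8] 0.0549 30.3
-333.7 [ 1.4 -0.9  5.8] 0.0549 26.3
-337.7 [ 2.9 -0.2  5.3] 0.055 22.2
-341.7 [ 2.8 16.4  5.7] 0.055 21.2
-341.7 12.7 0.018661339073704115 40.23610265809111
```

The stop is hit at about 22°, matching the pipe axis at 22.9°. I press a bit harder, hold, and look.

```bash
python3 - <<'E'
from wind import *
from scipy.spatial.transform import Rotation as R
c=np.array([.5148,.1945]); D=-341.7
for i in range(3):
    D-=1.5; fr,ft,fz,p=go(c,np.radians(D),rate=.03); print(D,np.round([fr,ft,fz],1),p.round(4),np.round(np.degrees(np.arctan2(p[1]-c[1],p[0]-c[0])),2))
    if ft>25: break
manip.hold(.4)
p=manip.get_position(); r=manip.get_ee_rot(); k=manip.camera("wrist"); T=np.eye(4);T[:3,:3]=R.from_rotvec(r).as_matrix();T[:3,3]=p
k["cam_to_world"]=T@k["mount"]; pickle.dump(k,open("stop.pkl","wb")); cv2.imwrite("pics/stop.png",k["image"][:,:,::-1])
print(D,p,manip.get_time(),manip.get_width(),R.from_rotvec(r).as_matrix()[:,1])
E
```

```text
-343.2 [ 1.9 22.1  4.8] [0.5661 0.2142 0.1392] 21.01
-344.7 [ 1.2 27.   5. ] [0.5661 0.214  0.1392] 20.83
-344.7 [0.56615771 0.21404207 0.13923819] 13.65 0.018419979354794475 [ 9.30466592e-01  3.66376674e-01 -2.34449040e-04]
```

View pics/stop.png

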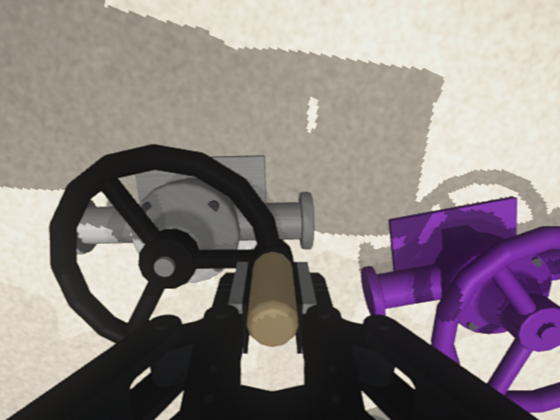

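The spoke to the crank is parallel to the pipe and the handle is still centred, so the valve is closed. Now I back it off two turns counter-clockwise.

```bash
python3 - <<'E'
from wind import *
c=np.array([.5148,.1945]); E=-338+720.; mx=0
Ds=np.r_[-341.7,np.linspace(-338,E,73)[1:]]
for i,D in enumerate(Ds):
    fr,ft,fz,p=go(c,np.radians(D)); mx=max(mx,np.hypot(fr,ft) if i else 0)
    if i%8==0 or i==72: print(round(D,1),np.round([fr,ft,fz],1),round(manip.get_width(),4),round(manip.get_time(),1),np.round(np.degrees(np.arctan2(p[1]-c[1],p[0]-c[0])),1))
    if i and np.hypot(fr,ft)>30: print("STOP",D); break
manip.hold(.4)
k=manip.camera("wrist"); cv2.imwrite("pics/end.png",k["image"][:,:,::-1])
print(mx,manip.get_position(),manip.get_time(),manip.get_grip_force(),np.abs(manip.get_joint_vel()).max())
E
```

```text
-341.7 [ 2.  14.5  5.7] 0.0196 13.9 21.3
-258.0 [-4.8  2.  11.4] 0.0189 15.9 104.0
-178.0 [-5.3  1.5  5.1] 0.0193 17.9 -177.2
-98.0 [2.6 0.6 9.4] 0.0187 19.9 -98.3
-18.0 [5.7 2.9 5. ] 0.0191 21.9 -17.5
62.0 [1.1 2.4 9.3] 0.019 23.9 63.7
142.0 [-8.6  2.8  7.7] 0.0188 25.9 143.5
222.0 [-2.8  2.5  8.1] 0.0188 27.9 -137.8
302.0 [6.1 1.  6.9] 0.0191 29.9 -58.2
382.0 [4.5 2.5 6.2] 0.019 31.9 22.8
9.066884945619535 [0.5654929  0.21559441 0.13924343] 32.3833 40.84149595582858 0.0019350096083570875
```

View pics/end.png

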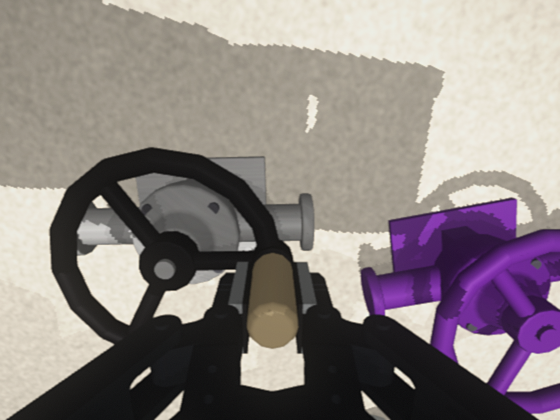

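The wheel is back at the same angle as at the stop (hub (163,268), crank (272,300)) after two full turns. The handle is still gripped at 41 N, so I hand it in.

```bash
python3 -c "
from rig import manip
print(manip.sign_off())"
```

```text
the job is handed in; nothing more can be done
None
```

I wound the valve clockwise to its hard stop, backed it off two full turns counter-clockwise (within about 2° by the arm's position), and handed in at about 32 s with the crank still gripped at 41 N; no verdict was returned.

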